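Make up two mailbox lock kits

ROBOT

A 7-joint arm with a two-finger parallel gripper is mounted at the origin on the work surface. World frame = base frame: x ahead of the robot, y to its left, z up, the work surface at z = 0. Lengths are in m, angles in rad, forces in N, time in s.
With the tool pointing down it reaches from about 0.35 to 0.9 m from the base axis. Payload 19.9 kg.
Tool frame: the origin (TCP) lies at the centre of the arm's flange, where the gripper is bolted on; the fingertips stand 173 mm ahead of it and the grasp point (between the pads) lies 155 mm ahead of it (bot.pinch_z is the distance from the TCP to the grasp point, in m); z points along the fingers, y is the line along which they close (so a half turn about z gives the same grasp; the last joint's range is limited). The gripper opens to 85 mm and grips with 20 to 120 N. Pads are 22 mm wide; open, the fingers measure 114 mm over their backs; the gripper's body (76 mm by 85 mm) begins 54 mm behind the grasp point. The pads swing forward as they close: fully open they stand 13 mm farther back than shut.
Start: joints at [-1.375, 0.417, -0.01, 1.614, 0.005, 1.111, -0.053], TCP at [0.147, 0.607, 0.405] pointing down, gripper open.
Joint ranges: [-2.81, 2.81], [-0.39, 2.02], [-1.27, 1.25], [0.06, 2.57], [-1.19, 4.33], [0.19, 2], [-2.82, 2.82]. Speed limits (rad/s): [1.89, 1.89, 2.39, 2.39, 3.01, 3.01, 3.01].

INTERFACE

Orientations are given as a unit quaternion [w, x, y, z].
In Python, from bench import bot gives the robot as it stands.
- The arm moves only by the shell command python3 -m crank 'ROWS'. ROWS is JSON, a list of rows, each an object of numbers: "fingers": the gripper command: -1 is fully open, 1 is shut, values between are in proportion; "dx", "dy", "dz": the shift along the tool's x, y, z in cm; "ax", "ay", "az": the turn, a rotation vector about the tool's x, y, z in rad. In form: [{"fingers": .., "dx": .., "dy": .., "dz": .., "ax": .., "ay": .., "az": ..}, ...]. A call has exactly 5 rows; each row is the pose to reach, as a shift and turn from the pose commanded when the call began, along the tool's axes at that moment; what a row does not reach only later rows make up. A row lasts 1/8 s, in which the tool goes at most 62.5 mm and 10.7 degrees, less where a joint would pass 70% of its speed; a pose out of reach is approached as far as the arm can. A call with a gripper value outside its range is refused whole. The fingers move at their own pace and stop on an object; the grip force is fixed at half the most. Time passes only in rows, so rows that repeat a pose let the fingers close, or fill a call up. It gives the time, the measured TCP pose, the force, the opening and the grip force at its end, in the units of the state.
- bot.observe(): the state, without advancing time (a new reading comes with each control period).
- bot.camera(name): name is "scene" or "side" or "wrist"; returns (picture, depth): 400x640x3 uint8, red, green, blue; 400x640 float32, m along the optical axis (not along the pixel's ray), 0 where there is no reading.
- bot.camera_info(name): a dict with "fovy" (degrees; the focal length in pixels is half the picture's height over the tangent of half this angle, whatever the lens; pixels are square), "cx", "cy" (the principal point, pixels), "R" (3x3) and "t" (3): a world point X has camera coordinates R X + t. Camera axes: x right, y down, z forward; pixel columns grow to the right and rows downward; lengths in m; the calibration is good to about 2 mm. A picture is of the moment at which its call begins: read the wrist's pose just before it. camera_info takes no time and is no camera call; for the wrist camera it gives the pose at the moment of the call.
- bot.finish_job(): hands the job in; it is judged then, once.
The state is a dict: "time": time; "joint_pos": joint angles; "joint_vel": joint speeds; "tau": joint torques, N m; "tcp_pos": TCP position; "tcp_rot": TCP orientation; "contact_force": force on the tool from outside, world axes, zero at the start; "moment": the same for the moment, N m; "finger_gap": opening from 0.0 (shut) to 1.0 (fully open); "grip_force": force on a finger pad.
Only numpy, scipy, OpenCV 4.12 (cv2) and the standard library are available. Lean on these libraries where they do the work, as an engineer would, in place of code of your own. Each camera call takes 0.05 s, during which the arm holds its last target. There are 200 camera calls.

TASK

Make up the two repair kits for the mailboxes: the short lock and the small nut go into the tray with two compartments, the long lock, the large nut and the pull handle into the tray with three compartments. Each part gets a compartment of its own (any one in its tray), set down flat on the tray's floor, the same way up as it stands now. Leave the padlock and the spare knob where they are.

Things in the scene. Friction and masses are not known exactly. Their poses are not given: they have to be found in the camera images.
- tray_two: shallow grey plastic kit tray with two compartments (the letterbox kit), 182 mm long (y) by 118 mm (x). Compartments are in a row along the tray's y axis, each 85 mm (y) by 110 mm (x) inside; outer and dividing walls 4 mm thick and 18 mm high over the table, floor 4 mm thick. Fastened to the table. Origin: centre of its underside, z up; compartment centres at y = -44.5 and +44.5 mm.
- tray_three: shallow grey plastic kit tray with three compartments (the parcel-locker kit), 271 mm long (y) by 118 mm (x). Compartments are in a row along the tray's y axis, each 85 mm (y) by 110 mm (x) inside; outer and dividing walls 4 mm thick and 18 mm high over the table, floor 4 mm thick. Fastened to the table. Origin: centre of its underside, z up; compartment centres at y = -89, 0 and +89 mm.
- lock_short: short steel cam lock standing on its round face, threaded barrel up: face 36 mm across and 3 mm thick, barrel 20 mm across, 34 mm high overall (a 1 mm brass square on top). Loose. Origin: centre of its underside, z up.
- lock_long: long steel cam lock standing on its round face, threaded barrel up: face 46 mm across and 3 mm thick, barrel 28 mm across, 60 mm high overall (a 1 mm brass square on top). Loose. Origin: centre of its underside, z up.
- nut_small: small steel hexagon nut lying flat: 34 mm across flats, hole 22 mm, 12 mm thick. One of the six flats faces along its x axis (the others every 60 degrees). Loose. Origin: centre of its underside, z up.
- nut_large: large steel hexagon nut lying flat: 50 mm across flats, hole 30 mm, 16 mm thick. One of the six flats faces along its x axis (the others every 60 degrees). Loose. Origin: centre of its underside, z up.
- pull_handle: bow-shaped aluminium pull handle standing on its two feet like a bridge: 84 mm long (x), 14 mm wide (y), 32 mm high; the bar is the top 10 mm, the feet are at x = -35 and +35 mm. Loose. Origin: centre of its underside, z up.
- padlock: spare brass padlock with steel shackle, lying flat: 64 mm long in all (x, from -25 to +38 mm), 40 mm wide (y), 18 mm high. Not part of any kit. Loose. Origin: centre of its underside, z up.
- knob_spare: spare black plastic mushroom knob standing on its narrow foot, 34 mm across, 28 mm high. Not part of any kit. Loose. Origin: centre of its underside, z up.
Not all that is in view belongs to the job. What is shaped like the lock_short but green or orange is not meant.

How it is judged:
At the end, for the whole second after the job is handed in: Each part in the tray named for it, one to a compartment (its centre anywhere within), its underside less than 5 mm above the tray floor, the same way up as at the start (within 0.15 rad), released and at rest; padlock and spare knob within 20 mm of their starts (((y of lock_short in the frame of tray_two between -0.087 and -0.002 m and x of lock_short in the frame of tray_two between -0.055 and 0.055 m and y of nut_small in the frame of tray_two between 0.002 and 0.087 m and x of nut_small in the frame of tray_two between -0.055 and 0.055 m) or (y of lock_short in the frame of tray_two between 0.002 and 0.087 m and x of lock_short in the frame of tray_two between -0.055 and 0.055 m and y of nut_small in the frame of tray_two between -0.087 and -0.002 m and x of nut_small in the frame of tray_two between -0.055 and 0.055 m)) and ((y of lock_long in the frame of tray_three between -0.1315 and -0.0465 m and x of lock_long in the frame of tray_three between -0.055 and 0.055 m and y of nut_large in the frame of tray_three between -0.0425 and 0.0425 m and x of nut_large in the frame of tray_three between -0.055 and 0.055 m and y of pull_handle in the frame of tray_three between 0.0465 and 0.1315 m and x of pull_handle in the frame of tray_three between -0.055 and 0.055 m) or (y of lock_long in the frame of tray_three between -0.1315 and -0.0465 m and x of lock_long in the frame of tray_three between -0.055 and 0.055 m and y of nut_large in the frame of tray_three between 0.0465 and 0.1315 m and x of nut_large in the frame of tray_three between -0.055 and 0.055 m and y of pull_handle in the frame of tray_three between -0.0425 and 0.0425 m and x of pull_handle in the frame of tray_three between -0.055 and 0.055 m) or (y of lock_long in the frame of tray_three between -0.0425 and 0.0425 m and x of lock_long in the frame of tray_three between -0.055 and 0.055 m and y of nut_large in the frame of tray_three between -0.1315 and -0.0465 m and x of nut_large in the frame of tray_three between -0.055 and 0.055 m and y of pull_handle in the frame of tray_three between 0.0465 and 0.1315 m and x of pull_handle in the frame of tray_three between -0.055 and 0.055 m) or (y of lock_long in the frame of tray_three between -0.0425 and 0.0425 m and x of lock_long in the frame of tray_three between -0.055 and 0.055 m and y of nut_large in the frame of tray_three between 0.0465 and 0.1315 m and x of nut_large in the frame of tray_three between -0.055 and 0.055 m and y of pull_handle in the frame of tray_three between -0.1315 and -0.0465 m and x of pull_handle in the frame of tray_three between -0.055 and 0.055 m) or (y of lock_long in the frame of tray_three between 0.0465 and 0.1315 m and x of lock_long in the frame of tray_three between -0.055 and 0.055 m and y of nut_large in the frame of tray_three between -0.1315 and -0.0465 m and x of nut_large in the frame of tray_three between -0.055 and 0.055 m and y of pull_handle in the frame of tray_three between -0.0425 and 0.0425 m and x of pull_handle in the frame of tray_three between -0.055 and 0.055 m) or (y of lock_long in the frame of tray_three between 0.0465 and 0.1315 m and x of lock_long in the frame of tray_three between -0.055 and 0.055 m and y of nut_large in the frame of tray_three between -0.0425 and 0.0425 m and x of nut_large in the frame of tray_three between -0.055 and 0.055 m and y of pull_handle in the frame of tray_three between -0.1315 and -0.0465 m and x of pull_handle in the frame of tray_three between -0.055 and 0.055 m)) and z of lock_short in the frame of tray_two between 0 and 0.009 m and angle between each of lock_short, nut_small, lock_long, nut_large, pull_handle's own z axis and vertical below 0.15 rad and linear speed of each of lock_short, nut_small, lock_long, nut_large, pull_handle below 0.02 m/s and z of nut_small in the frame of tray_two between 0 and 0.009 m and z of lock_long in the frame of tray_three between 0 and 0.009 m and z of nut_large in the frame of tray_three between 0 and 0.009 m and z of pull_handle in the frame of tray_three between 0 and 0.009 m and distance of each of padlock, knob_spare from where it was at the start of the episode below 0.02 m); the robot touches nothing.
It fails at once if the padlock is moved by more than 20 mm (distance of padlock from where it was at the start of the episode above 0.02 m).
It fails at once if the spare knob is moved by more than 20 mm (distance of knob_spare from where it was at the start of the episode above 0.02 m).
It also fails if it takes over 128 s, if anything falls off the work surface, if the arm or the gripper's body presses on something with over 40 N, if the wrist force passes 120 N, or if a joint passes its speed limit or range.

## Working session

There is one attempt and no reset: what is moved stays moved. The work goes in short steps, Python scripts to look and compute and a shell command to move; the robot and the scene stay as the last step left them, time stands still between calls to the robot, and variables do not carry over. Pictures are saved under pics/ and viewed, at most 14 in all, crops included, and the job is handed in when it is done.

```bash
ls; mkdir -p pics; python3 - <<'E'
from bench import bot
import cv2,numpy as np
for n in ("scene","side","wrist"):
    i=bot.camera_info(n); p,d=bot.camera(n)
    np.savez(f"pics/{n}0.npz",p=p,d=d,**{k:np.array(v) for k,v in i.items()})
    cv2.imwrite(f"pics/{n}0.png",p[:,:,::-1]); print(n,i)
print(bot.observe(),bot.pinch_z)
E
```

```text
pics
scene {'fovy': 50.88310323119079, 'cx': 318.2600998188565, 'cy': 203.9754346009471, 'R': array([[-0.82281897,  0.56792499, -0.02074018],
       [ 0.44029899,  0.61398863, -0.65509905],
       [-0.35931288, -0.5481598 , -0.75525829]]), 't': array([ 0.38790171, -0.16417958,  1.16907879])}
side {'fovy': 56.33952872806269, 'cx': 322.7064684231402, 'cy': 198.85962988199674, 'R': array([[ 0.79203283, -0.61047573, -0.00183971],
       [-0.35474707, -0.45779308, -0.81521777],
       [ 0.49682846,  0.64633186, -0.57915163]]), 't': array([-0.37576922,  0.20405788,  0.65748916])}
wrist {'fovy': 66.5415617361642, 'cx': 325.51580816440185, 'cy': 201.37558394815076, 'R': array([[ 0.23598986,  0.97175289, -0.00226182],
       [ 0.91838971, -0.22226871,  0.32734837],
       [ 0.317599  , -0.07932813, -0.94490101]]), 't': array([-0.62484544, -0.04248281,  0.38091949])}
{'time': 0.15, 'joint_pos': array([-1.37448052,  0.41782435, -0.010337  ,  1.6140245 ,  0.00471576,
        1.11070523, -0.05298322]), 'joint_vel': array([-0.00077631, -0.0024132 , -0.00045829, -0.00237719, -0.00246945,
       -0.00079531, -0.000777  ]), 'tau': array([ 9.72195121e-04, -8.64760351e+01,  6.78793676e-01, -4.35049295e+01,
        1.91098801e-02,  5.90234849e-03,  2.41290542e-05]), 'tcp_pos': array([0.14719158, 0.60731498, 0.40421635]), 'tcp_rot': array([-1.63893408e-05,  1.18596860e-01,  9.92942377e-01, -4.68562833e-04]), 'contact_force': array([-0.87261927,  0.28226698, -0.07364503]), 'moment': array([ 0.00426297, -0.01473795, -0.01661622]), 'grip_force': 0.0, 'finger_gap': 0.9992463735448323} 0.1547
```

View pics/scene0.png

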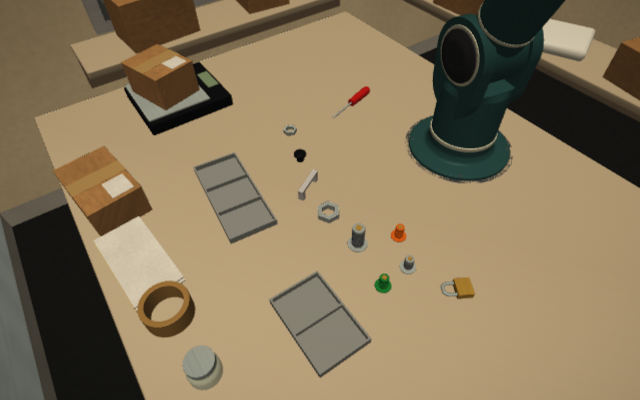

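View pics/side0.png

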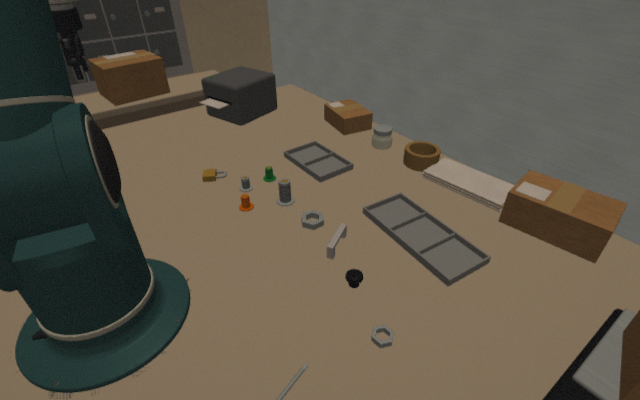

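The scene view shows lock-like things at: grey short lock (408,264), orange decoy (399,232), green decoy (384,283) and long lock (357,235). The nuts are at (328,211) large and (290,129) small. The handle is at (308,184), knob at (300,156), padlock at (459,288), tray_two at (320,322) and tray_three at (235,197). The short lock is the grey one. I'll check that in a crop and segment by depth.

```bash
cat > h.py <<'E'
import numpy as np,cv2
def load(f): return dict(np.load(f))
def world(c):
    f=200/np.tan(np.radians(c["fovy"])/2); d=c["d"]; v,u=np.mgrid[:400,:640]
    P=np.stack([(u-c["cx"])/f*d,(v-c["cy"])/f*d,d],-1)
    return (P-c["t"])@c["R"]
def grab(n,tag):
    from bench import bot
    i=bot.camera_info(n); p,d=bot.camera(n)
    np.savez(f"pics/{n}{tag}.npz",p=p,d=d,**{k:np.array(v) for k,v in i.items()})
    cv2.imwrite(f"pics/{n}{tag}.png",p[:,:,::-1]); return load(f"pics/{n}{tag}.npz")
E
python3 - <<'E'
from h import *
for n,boxes in (("scene",dict(short=(395,250,422,278),long=(344,218,372,254),nutL=(314,197,344,226),nutS=(279,120,301,139),handle=(294,167,322,203),knob=(290,146,309,165),padl=(437,272,478,302),orange=(388,220,410,244),green=(372,270,395,295),t2=(265,265,375,378),t3=(188,148,280,245))),("side",dict(short=(235,172,255,194),long=(273,175,298,208),nutL=(298,205,328,233),nutS=(368,322,398,350),handle=(322,220,350,262),knob=(342,265,366,290),padl=(198,164,230,185),t2=(278,138,356,182),t3=(355,190,490,282)))):
    c=load(f"pics/{n}0.npz"); W=world(c)
    b=W[150:300,300:500].reshape(-1,3) if n=="scene" else W[150:300,220:400].reshape(-1,3)
    print(n,"table z",np.median(b[:,2]))
    for k,(x0,y0,x1,y1) in boxes.items():
        w=W[y0:y1,x0:x1].reshape(-1,3); z=w[:,2]
        m=(z>0.006)&(z<0.08); p=w[m]
        r=cv2.minAreaRect((p[:,:2]*1000).astype(np.float32))
        top=p[p[:,2]>np.percentile(p[:,2],95)-0.006]
        print(k,m.sum(),"rect c",np.round(r[0]),"sz",np.round(r[1]),"a",round(r[2],1),"zmax",round(p[:,2].max(),3),"top mean",np.round(top.mean(0),4),"mid",np.round((top.min(0)+top.max(0))/2,3))
c=load("pics/scene0.npz")
cv2.imwrite("pics/crop1.png",cv2.resize(c["p"][110:310,275:485,::-1],None,fx=3,fy=3,interpolation=cv2.INTER_CUBIC))
E
```

```text
scene table z 0.00026833920550824305
short 130 rect c [384. 215.] sz [19. 21.] a 87.8 zmax 0.036 top mean [0.3845 0.2149 0.0337] mid [0.384 0.215 0.033]
long 282 rect c [435. 103.] sz [28. 27.] a 21.5 zmax 0.063 top mean [0.4351 0.103  0.0598] mid [0.434 0.102 0.06 ]
nutL 275 rect c [437.  -8.] sz [56. 50.] a 60.4 zmax 0.019 top mean [ 0.4374 -0.007   0.0157] mid [ 0.437 -0.008  0.016]
nutS 74 rect c [ 346. -326.] sz [37. 34.] a 31.9 zmax 0.016 top mean [ 0.3468 -0.324   0.0113] mid [ 0.346 -0.325  0.012]
handle 227 rect c [ 430. -104.] sz [85. 17.] a 27.6 zmax 0.036 top mean [ 0.432  -0.1033  0.0318] mid [ 0.43  -0.104  0.032]
knob 112 rect c [ 388. -206.] sz [29. 32.] a 53.5 zmax 0.031 top mean [ 0.3891 -0.2061  0.0273] mid [ 0.387 -0.207  0.028]
padl 462 rect c [342. 314.] sz [40. 63.] a 59.7 zmax 0.021 top mean [0.3315 0.321  0.0174] mid [0.337 0.318 0.017]
orange 117 rect c [346. 140.] sz [25. 20.] a 6.2 zmax 0.037 top mean [0.3442 0.1396 0.0341] mid [0.344 0.139 0.034]
green 132 rect c [458. 218.] sz [19. 19.] a 83.9 zmax 0.037 top mean [0.4577 0.2185 0.034 ] mid [0.458 0.218 0
[... 654 characters left out ...]
. -326.] sz [34. 37.] a 6.4 zmax 0.014 top mean [ 0.3459 -0.3263  0.0107] mid [ 0.347 -0.326  0.01 ]
handle 298 rect c [439. -92.] sz [113.  50.] a 57.0 zmax 0.034 top mean [ 0.4272 -0.108   0.0307] mid [ 0.43  -0.106  0.03 ]
knob 225 rect c [ 386. -210.] sz [31. 33.] a 42.1 zmax 0.03 top mean [ 0.3855 -0.2106  0.0262] mid [ 0.387 -0.208  0.026]
padl 191 rect c [341. 312.] sz [45. 61.] a 55.7 zmax 0.02 top mean [0.328  0.3174 0.0167] mid [0.334 0.317 0.016]
t2 710 rect c [549. 195.] sz [212. 251.] a 89.4 zmax 0.061 top mean [0.4351 0.1037 0.0598] mid [0.434 0.103 0.06 ]
t3 2083 rect c [ 616. -207.] sz [367. 308.] a 43.1 zmax 0.029 top mean [ 0.6087 -0.2084  0.0175] mid [ 0.615 -0.194  0.021]
```

View pics/crop1.png

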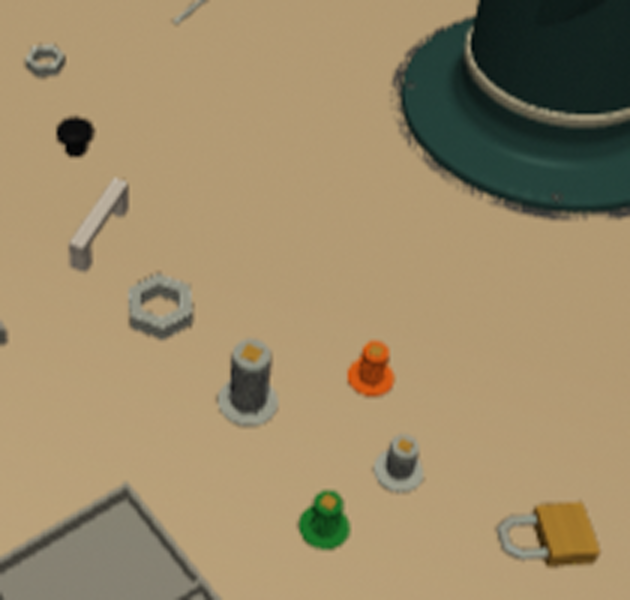

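View pics/wrist0.png

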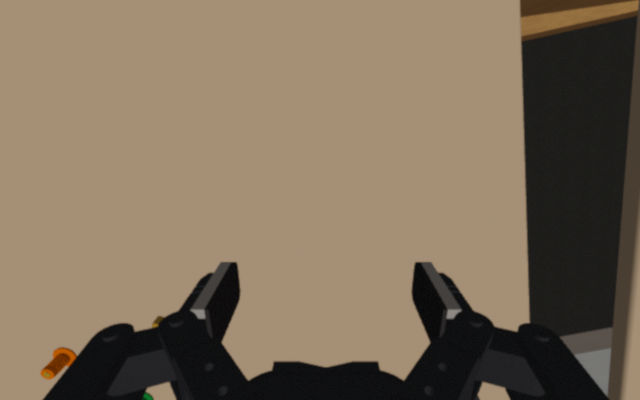

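The crop confirms the grey lock with the brass square at crop (402,460), which is scene (409,263), as the short lock. Sizes and heights match for every part. The wrist view shows only the open fingers and the bare table.

```bash
cat > go.py <<'E'
# usage: go.py x y z yaw_deg  -> tool-frame shift (cm) and turn (rad) to that TCP pose, tool down, tool y at yaw
import sys,numpy as np
from scipy.spatial.transform import Rotation as Ro
from bench import bot
s=bot.observe(); q=s["tcp_rot"]; R=Ro.from_quat([q[1],q[2],q[3],q[0]])
y=R.as_matrix()[:,1]
print("t",round(s["time"],2),"tcp",np.round(s["tcp_pos"],4),"yaw",round(np.degrees(np.arctan2(y[1],y[0])),1),"gap",round(s["finger_gap"],3),"grip",round(s["grip_force"],1),"F",np.round(s["contact_force"],1))
a=list(map(float,sys.argv[1:]))
for k in range(0,len(a),4):
    X,Y,Z,w=a[k:k+4]; c,n=np.cos(np.radians(w)),np.sin(np.radians(w))
    T=Ro.from_matrix(np.array([[-n,c,0],[c,n,0],[0,0,-1]]).round(12))
    print("d cm",np.round(R.inv().apply(np.array([X,Y,Z])-s["tcp_pos"])*100,2),"turn",np.round((R.inv()*T).as_rotvec(),3))
E
python3 go.py 0.384 0.214 0.30 0
```

```text
t 0.15 tcp [0.1472 0.6073 0.4042] yaw 76.4 gap 0.999 grip 0.0 F [-0.9  0.3 -0.1]
d cm [-32.28 -32.64  10.45] turn [-1.000e-03  1.000e-03  1.333e+00]
```

```bash
python3 -m crank '[{"fingers":0,"dx":-2,"dy":-2,"dz":0.6,"ax":0,"ay":0,"az":0.08},{"fingers":0,"dx":-6,"dy":-6,"dz":1.8,"ax":0,"ay":0,"az":0.24},{"fingers":0,"dx":-10,"dy":-10,"dz":3,"ax":0,"ay":0,"az":0.4},{"fingers":0,"dx":-14,"dy":-14,"dz":4.2,"ax":0,"ay":0,"az":0.56},{"fingers":0,"dx":-18,"dy":-18,"dz":5.5,"ax":0,"ay":0,"az":0.72}]'; python3 go.py 0.384 0.214 0.30 0
```

```text
time: 0.78
tcp_pos: [0.2804, 0.3883, 0.3494]
tcp_rot: [-0.0, 0.463, 0.886, 0.0]
contact_force: [1.9, 0.6, -0.2]
finger_gap: 0.501
grip_force: 0.0
t 0.78 tcp [0.2804 0.3883 0.3494] yaw 34.8 gap 0.501 grip 0.0 F [ 1.9  0.6 -0.2]
d cm [-20.23  -1.45   4.94] turn [ 0.    -0.     0.608]
```

```bash
python3 -m crank '[{"fingers":0,"dx":-4.5,"dy":-0.3,"dz":1.2,"ax":0,"ay":0,"az":0.15},{"fingers":0,"dx":-10,"dy":-0.7,"dz":2.5,"ax":0,"ay":0,"az":0.32},{"fingers":0,"dx":-15.5,"dy":-1.1,"dz":3.8,"ax":0,"ay":0,"az":0.48},{"fingers":0,"dx":-19,"dy":-1.3,"dz":4.7,"ax":0,"ay":0,"az":0.58},{"fingers":0,"dx":-20.2,"dy":-1.4,"dz":4.9,"ax":0,"ay":0,"az":0.608}]'; python3 - <<'E'
from h import *
c=grab("wrist",1); W=world(c)
from bench import bot
s=bot.observe(); print(s["tcp_pos"],s["finger_gap"])
# finger tip reach: lowest points high above table near tool
p=W[(W[...,2]>0.09)&(W[...,2]<0.25)&(c["d"]>0)]; print("finger lowest",np.percentile(p[:,2],[0.2,1,5]), "tip below tcp", s["tcp_pos"][2]-np.percentile(p[:,2],[0.2,1]))
E
```

```text
time: 1.4
tcp_pos: [0.3852, 0.2151, 0.3003]
tcp_rot: [0.0, 0.707, 0.707, -0.0]
contact_force: [1.0, 0.6, 0.6]
finger_gap: 0.497
grip_force: 0.0
[0.38536811 0.2149565  0.30034953] 0.49990816852572345
finger lowest [0.13144592 0.13647608 0.15193592] tip below tcp [0.16890361 0.16387345]
```

View pics/wrist1.png

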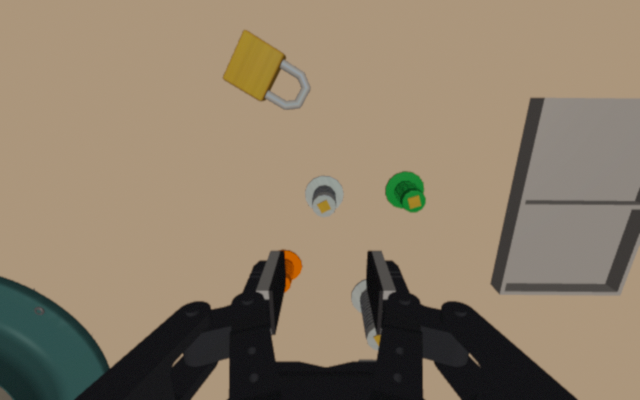

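The wrist view shows the short lock at (324,195) upright and clear, orange at (290,265), green at (405,190), padlock at (270,70), and tray_two on the right. I'll check the position by wrist depth.

```bash
python3 - <<'E'
from h import *
c=load("pics/wrist1.npz"); W=world(c)
def top(b,z0,z1):
    w=W[b[1]:b[3],b[0]:b[2]].reshape(-1,3); p=w[(w[:,2]>z0)&(w[:,2]<z1)]
    r=cv2.minAreaRect((p[:,:2]*1000).astype(np.float32)); print(len(p),np.round(r[0],1),np.round(r[1],1),r[2],np.round(np.median(p[:,2]),4))
top((300,170,350,220),.03,.04); top((300,170,350,220),.002,.04); top((490,90,640,300),.012,.025)
t=W[90:300,490:640].reshape(-1,3); t=t[(t[:,2]>.014)&(t[:,2]<.022)]; print("rim x min",np.percentile(t[:,0],1),"y",np.percentile(t[:,1],[1,99]))
E
python3 go.py .384 .214 .21 0
```

```text
438 [383.7 214.7] [18.9 19.1] 0.32024669647216797 0.0334
1019 [383.7 216.8] [35.1 30.4] 2.488412380218506 0.024
4276 [614.  206.4] [183.8 120.2] 89.86878204345703 0.0166
rim x min 0.5545227868344283 y [0.11650126 0.29827814]
t 1.45 tcp [0.3854 0.215  0.3003] yaw 0.0 gap 0.5 grip 0.0 F [ 0.2 -1.5  0.2]
d cm [-0.09 -0.13  9.04] turn [-0.     0.001  0.001]
```

```bash
python3 -m crank '[{"fingers":0,"dx":0,"dy":-0.16,"dz":2,"ax":0,"ay":0,"az":0},{"fingers":0,"dx":0,"dy":-0.16,"dz":6,"ax":0,"ay":0,"az":0},{"fingers":0,"dx":0,"dy":-0.16,"dz":10,"ax":0,"ay":0,"az":0},{"fingers":0,"dx":0,"dy":-0.16,"dz":11.8,"ax":0,"ay":0,"az":0},{"fingers":0,"dx":0,"dy":-0.16,"dz":12.1,"ax":0,"ay":0,"az":0}]'; python3 -m crank '[{"fingers":0,"dx":0,"dy":0,"dz":0,"ax":0,"ay":0,"az":0},{"fingers":1,"dx":0,"dy":0,"dz":0,"ax":0,"ay":0,"az":0},{"fingers":1,"dx":0,"dy":0,"dz":0,"ax":0,"ay":0,"az":0},{"fingers":1,"dx":0,"dy":0,"dz":0,"ax":0,"ay":0,"az":0},{"fingers":1,"dx":0,"dy":0,"dz":0,"ax":0,"ay":0,"az":0}]'; python3 go.py .614 .162 .24 0
```

```text
time: 2.08
tcp_pos: [0.3824, 0.2174, 0.1789]
tcp_rot: [-0.0, 0.705, 0.71, -0.001]
contact_force: [-0.5, -0.3, -0.3]
finger_gap: 0.5
grip_force: 0.0
time: 2.7
tcp_pos: [0.3831, 0.2171, 0.1807]
tcp_rot: [-0.0, 0.705, 0.709, 0.001]
contact_force: [-3.5, -0.3, 13.5]
finger_gap: 0.212
grip_force: 58.2
t 2.7 tcp [0.3831 0.2171 0.1807] yaw 0.3 gap 0.212 grip 58.2 F [-3.5 -0.3 13.5]
d cm [-5.62 23.07 -5.92] turn [ 0.001 -0.001  0.005]
```

```bash
python3 -m crank '[{"fingers":1,"dx":0,"dy":0,"dz":-1.5,"ax":0,"ay":0,"az":0},{"fingers":1,"dx":0,"dy":0,"dz":-4.5,"ax":0,"ay":0,"az":0},{"fingers":1,"dx":-0.5,"dy":2,"dz":-7,"ax":0,"ay":0,"az":0},{"fingers":1,"dx":-1.5,"dy":6,"dz":-8,"ax":0,"ay":0,"az":0},{"fingers":1,"dx":-2.5,"dy":11,"dz":-8,"ax":0,"ay":0,"az":0}]'; python3 -m crank '[{"fingers":1,"dx":-1.2,"dy":5,"dz":0,"ax":0,"ay":0,"az":0},{"fingers":1,"dx":-2.2,"dy":9,"dz":0,"ax":0,"ay":0,"az":0},{"fingers":1,"dx":-2.7,"dy":11.5,"dz":1,"ax":0,"ay":0,"az":0},{"fingers":1,"dx":-2.8,"dy":12.1,"dz":3.5,"ax":0,"ay":0,"az":0},{"fingers":1,"dx":-2.8,"dy":12.1,"dz":5,"ax":0,"ay":0,"az":0}]'; python3 go.py .614 .1643 .187 0 
```

```text
time: 3.32
tcp_pos: [0.494, 0.1925, 0.2621]
tcp_rot: [0.0, 0.705, 0.709, 0.001]
contact_force: [-0.1, 1.0, -0.7]
finger_gap: 0.212
grip_force: 58.7
time: 3.95
tcp_pos: [0.6141, 0.1648, 0.2096]
tcp_rot: [0.0, 0.705, 0.709, -0.0]
contact_force: [-0.6, 0.3, -1.1]
finger_gap: 0.21
grip_force: 58.7
t 3.95 tcp [0.6141 0.1648 0.2096] yaw 0.3 gap 0.21 grip 58.7 F [-0.6  0.3 -1.1]
d cm [-0.05 -0.01  2.26] turn [-0.     0.001  0.005]
```

```bash
python3 -m crank '[{"fingers":1,"dx":0,"dy":0,"dz":1,"ax":0,"ay":0,"az":0},{"fingers":1,"dx":0,"dy":0,"dz":1.8,"ax":0,"ay":0,"az":0},{"fingers":1,"dx":0,"dy":0,"dz":2.2,"ax":0,"ay":0,"az":0},{"fingers":1,"dx":0,"dy":0,"dz":2.4,"ax":0,"ay":0,"az":0},{"fingers":1,"dx":0,"dy":0,"dz":2.5,"ax":0,"ay":0,"az":0}]'; python3 -c "
from h import *
c=grab('wrist',2); W=world(c); b=W[150:400,200:450].reshape(-1,3)"; python3 go.py
```

```text
time: 4.58
tcp_pos: [0.6143, 0.165, 0.1849]
tcp_rot: [0.0, 0.705, 0.709, 0.0]
contact_force: [0.4, 0.6, -1.1]
finger_gap: 0.213
grip_force: 58.7
t 4.62 tcp [0.6142 0.1649 0.1848] yaw 0.3 gap 0.214 grip 58.7 F [ 0.1 -0.5  0.1]
```

```bash
python3 -m crank '[{"fingers":1,"dx":0,"dy":0,"dz":0.05,"ax":0,"ay":0,"az":0},{"fingers":1,"dx":0,"dy":0,"dz":0.1,"ax":0,"ay":0,"az":0},{"fingers":1,"dx":0,"dy":0,"dz":0.15,"ax":0,"ay":0,"az":0},{"fingers":1,"dx":0,"dy":0,"dz":0.2,"ax":0,"ay":0,"az":0},{"fingers":1,"dx":0,"dy":0,"dz":0.2,"ax":0,"ay":0,"az":0}]'; 
```

```text
time: 5.25
tcp_pos: [0.6144, 0.1648, 0.1846]
tcp_rot: [-0.0, 0.705, 0.709, 0.0]
contact_force: [-13.8, -2.8, 31.2]
finger_gap: 0.215
grip_force: 62.1
```

View pics/wrist2.png

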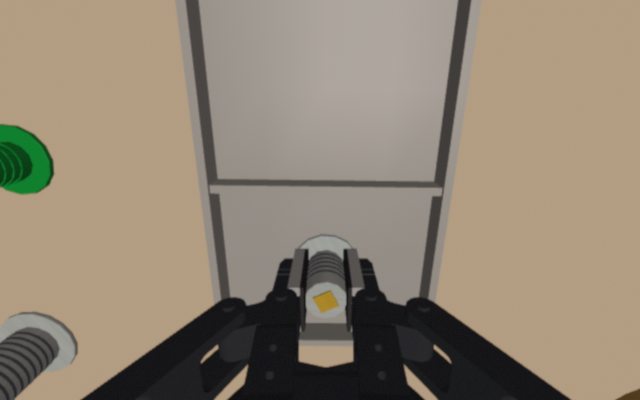

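The wrist view shows the lock upright between the pads at (325,280) in the lower compartment. Contact came at the expected height, so I release and lift.

```bash
python3 -m crank '[{"fingers":0.2,"dx":0,"dy":0,"dz":-0.15,"ax":0,"ay":0,"az":0},{"fingers":0.1,"dx":0,"dy":0,"dz":-0.15,"ax":0,"ay":0,"az":0},{"fingers":0.1,"dx":0,"dy":0,"dz":-0.15,"ax":0,"ay":0,"az":0},{"fingers":0.1,"dx":0,"dy":0,"dz":-2,"ax":0,"ay":0,"az":0},{"fingers":0.1,"dx":0,"dy":0,"dz":-6,"ax":0,"ay":0,"az":0}]'; python3 go.py .346 -.335 .27 4; python3 -m crank '[{"fingers":0,"dx":-4,"dy":-2.3,"dz":-2,"ax":0,"ay":0,"az":0},{"fingers":0,"dx":-9,"dy":-5,"dz":-3,"ax":0,"ay":0,"az":0},{"fingers":0,"dx":-14,"dy":-8,"dz":-3,"ax":0,"ay":0,"az":0},{"fingers":0,"dx":-19.5,"dy":-11,"dz":-3,"ax":0,"ay":0,"az":0},{"fingers":0,"dx":-25,"dy":-14,"dz":-3,"ax":0,"ay":0,"az":0}]';  python3 go.py .346 -.335 .27 4;
```

```text
time: 5.88
tcp_pos: [0.6138, 0.1648, 0.2431]
tcp_rot: [-0.0, 0.705, 0.709, -0.001]
contact_force: [0.8, -0.1, 1.0]
finger_gap: 0.454
grip_force: 0.0
t 5.88 tcp [0.6138 0.1648 0.2431] yaw 0.3 gap 0.454 grip 0.0 F [ 0.8 -0.1  1. ]
d cm [-49.85 -27.03  -2.58] turn [-0.002  0.001 -0.065]
time: 6.5
tcp_pos: [0.4745, -0.0871, 0.2739]
tcp_rot: [0.0, 0.705, 0.709, 0.001]
contact_force: [0.7, 0.5, 0.1]
finger_gap: 0.497
grip_force: 0.0
t 6.5 tcp [ 0.4745 -0.0871  0.2739] yaw 0.3 gap 0.497 grip 0.0 F [0.7 0.5 0.1]
d cm [-24.73 -12.98   0.37] turn [ 0.002 -0.    -0.065]
```

```bash
python3 -m crank '[{"fingers":-0.2,"dx":-5.5,"dy":-2.9,"dz":0,"ax":0,"ay":0,"az":-0.02},{"fingers":-0.2,"dx":-11,"dy":-5.8,"dz":0,"ax":0,"ay":0,"az":-0.04},{"fingers":-0.2,"dx":-16.5,"dy":-8.7,"dz":0.1,"ax":0,"ay":0,"az":-0.06},{"fingers":-0.2,"dx":-22,"dy":-11.6,"dz":0.3,"ax":0,"ay":0,"az":-0.065},{"fingers":-0.2,"dx":-24.7,"dy":-13,"dz":0.4,"ax":0,"ay":0,"az":-0.065}]'; cat > seg.py <<'E'
# usage: seg.py tag zlo zhi xmin xmax ymin ymax : wrist look, top-face rectangle & hexagon phase
import sys; from h import *
c=grab("wrist",sys.argv[1]); W=world(c); z0,z1,a,b,e,f=map(float,sys.argv[2:8])
m=(W[...,2]>z0)&(W[...,2]<z1)&(W[...,0]>a)&(W[...,0]<b)&(W[...,1]>e)&(W[...,1]<f)&(c["d"]>0)
p=(W[m][:,:2]*1000).astype(np.float32); h=cv2.convexHull(p); r=cv2.minAreaRect(p)
v,u=np.where(m); print(len(p),"px",u.mean().round(),v.mean().round(),"rect",np.round(r[0],1),np.round(r[1],1),round(r[2],1))
q=h[:,0]; ang=np.arange(0,180,2); w=np.array([np.ptp(q@[np.cos(t),np.sin(t)]) for t in np.radians(ang)])
print("narrow dirs",[(int(ang[i]),round(float(w[i]),1)) for i in np.argsort(w)[:9]])
E
python3 seg.py 3 .006 .02 .30 .39 -.37 -.28; python3 go.py .346 -.326 .19 4
```

```text
time: 7.12
tcp_pos: [0.3448, -0.3359, 0.2699]
tcp_rot: [0.001, 0.683, 0.73, -0.0]
contact_force: [1.0, 0.7, -0.1]
finger_gap: 0.6
grip_force: 0.0
1016 px 329.0 195.0 rect [ 347.  -325.2] [34.1 38.1] 65.4
narrow dirs [(6, 34.0), (4, 34.0), (66, 34.2), (8, 34.3), (2, 34.4), (64, 34.4), (126, 34.6), (68, 34.6), (128, 34.7)]
t 7.17 tcp [ 0.3436 -0.338   0.27  ] yaw 3.7 gap 0.597 grip 0.0 F [-3.9 -3.1  0.5]
d cm [1.2  0.31 8.  ] turn [ 0.001  0.002 -0.005]
```

```bash
python3 -m crank '[{"fingers":-0.2,"dx":0.5,"dy":0.1,"dz":1,"ax":0,"ay":0,"az":-0.03},{"fingers":-0.2,"dx":1,"dy":0.1,"dz":3,"ax":0,"ay":0,"az":-0.03},{"fingers":-0.2,"dx":1,"dy":0.1,"dz":4.5,"ax":0,"ay":0,"az":-0.03},{"fingers":-0.2,"dx":1,"dy":0.1,"dz":5,"ax":0,"ay":0,"az":-0.03},{"fingers":-0.2,"dx":1,"dy":0.1,"dz":5,"ax":0,"ay":0,"az":-0.03}]'; python3 seg.py 4 .006 .02 .30 .39 -.37 -.28; python3 go.py .347 -.3255 .177 5.5
```

```text
time: 7.8
tcp_pos: [0.3472, -0.3231, 0.2187]
tcp_rot: [-0.0, 0.671, 0.742, -0.0]
contact_force: [-0.8, 0.3, -0.3]
finger_gap: 0.601
grip_force: 0.0
1534 px 325.0 238.0 rect [ 347. -325.] [33.9 38.5] 6.1
narrow dirs [(6, 33.9), (4, 34.1), (8, 34.2), (64, 34.4), (66, 34.4), (2, 34.5), (62, 34.7), (10, 34.7), (68, 34.8)]
t 7.85 tcp [ 0.3473 -0.3232  0.219 ] yaw 5.7 gap 0.603 grip 0.0 F [-0.1  0.3  0. ]
d cm [-0.22 -0.05  4.2 ] turn [0.    0.    0.004]
```

```bash
python3 -m crank '[{"fingers":-0.2,"dx":-0.1,"dy":-0.05,"dz":1,"ax":0,"ay":0,"az":0},{"fingers":-0.2,"dx":-0.2,"dy":-0.05,"dz":3,"ax":0,"ay":0,"az":0},{"fingers":-0.2,"dx":-0.2,"dy":-0.05,"dz":4.2,"ax":0,"ay":0,"az":0},{"fingers":-0.2,"dx":-0.2,"dy":-0.05,"dz":4.4,"ax":0,"ay":0,"az":0},{"fingers":-0.2,"dx":-0.2,"dy":-0.05,"dz":4.4,"ax":0,"ay":0,"az":0}]'; python3 -m crank '[{"fingers":0.1,"dx":0,"dy":0,"dz":0,"ax":0,"ay":0,"az":0},{"fingers":1,"dx":0,"dy":0,"dz":0,"ax":0,"ay":0,"az":0},{"fingers":1,"dx":0,"dy":0,"dz":0,"ax":0,"ay":0,"az":0},{"fingers":1,"dx":0,"dy":0,"dz":0,"ax":0,"ay":0,"az":0},{"fingers":1,"dx":0,"dy":0,"dz":0,"ax":0,"ay":0,"az":0}]'; python3 go.py .614 .25 .25 0
```

```text
time: 8.48
tcp_pos: [0.3468, -0.3253, 0.1749]
tcp_rot: [0.0, 0.671, 0.742, -0.0]
contact_force: [-0.2, -0.4, -0.3]
finger_gap: 0.6
grip_force: 0.0
time: 9.1
tcp_pos: [0.347, -0.3252, 0.1755]
tcp_rot: [0.0, 0.671, 0.742, 0.0]
contact_force: [-2.6, 1.7, 12.9]
finger_gap: 0.376
grip_force: 58.6
t 9.1 tcp [ 0.347  -0.3252  0.1755] yaw 5.7 gap 0.376 grip 58.6 F [-2.6  1.7 12.9]
d cm [54.57 32.32 -7.45] turn [0.001 0.    0.1  ]
```

```bash
python3 -m crank '[{"fingers":1,"dx":0,"dy":0,"dz":-1.5,"ax":0,"ay":0,"az":0},{"fingers":1,"dx":0.5,"dy":0.3,"dz":-4.5,"ax":0,"ay":0,"az":0},{"fingers":1,"dx":2.5,"dy":1.5,"dz":-7.5,"ax":0,"ay":0,"az":0},{"fingers":1,"dx":6,"dy":3.6,"dz":-8.5,"ax":0,"ay":0,"az":0.02},{"fingers":1,"dx":10.5,"dy":6.2,"dz":-8.5,"ax":0,"ay":0,"az":0.04}]'; python3 -m crank '[{"fingers":1,"dx":5,"dy":3,"dz":0,"ax":0,"ay":0,"az":0},{"fingers":1,"dx":10,"dy":6,"dz":0,"ax":0,"ay":0,"az":0},{"fingers":1,"dx":15,"dy":9,"dz":0,"ax":0,"ay":0,"az":0.02},{"fingers":1,"dx":20,"dy":12,"dz":0,"ax":0,"ay":0,"az":0.04},{"fingers":1,"dx":25,"dy":15,"dz":0,"ax":0,"ay":0,"az":0.06}]'; python3 go.py .614 .25 .22 0
```

```text
time: 9.72
tcp_pos: [0.3985, -0.2139, 0.2616]
tcp_rot: [0.001, 0.686, 0.727, 0.001]
contact_force: [1.0, 0.3, -0.6]
finger_gap: 0.375
grip_force: 60.5
time: 10.35
tcp_pos: [0.5334, 0.046, 0.2609]
tcp_rot: [0.0, 0.707, 0.707, 0.0]
contact_force: [0.9, -0.5, -0.7]
finger_gap: 0.375
grip_force: 60.4
t 10.35 tcp [0.5334 0.046  0.2609] yaw -0.0 gap 0.375 grip 60.4 F [ 0.9 -0.5 -0.7]
d cm [20.41  8.04  4.1 ] turn [ 0.001 -0.    -0.001]
```

```bash
python3 -m crank '[{"fingers":1,"dx":5,"dy":2,"dz":0,"ax":0,"ay":0,"az":0},{"fingers":1,"dx":10,"dy":4,"dz":0,"ax":0,"ay":0,"az":0},{"fingers":1,"dx":15,"dy":6,"dz":0,"ax":0,"ay":0,"az":0},{"fingers":1,"dx":19,"dy":7.6,"dz":1,"ax":0,"ay":0,"az":0},{"fingers":1,"dx":20.4,"dy":8,"dz":3,"ax":0,"ay":0,"az":0}]'; python3 -m crank '[{"fingers":1,"dx":0,"dy":0,"dz":1,"ax":0,"ay":0,"az":0},{"fingers":1,"dx":0,"dy":0,"dz":3,"ax":0,"ay":0,"az":0},{"fingers":1,"dx":0,"dy":0,"dz":4.2,"ax":0,"ay":0,"az":0},{"fingers":1,"dx":0,"dy":0,"dz":4.7,"ax":0,"ay":0,"az":0},{"fingers":1,"dx":0,"dy":0,"dz":4.8,"ax":0,"ay":0,"az":0}]'; python3 -c "
from h import *
grab('wrist',5)"; python3 go.py .614 .25 .179 0
```

```text
time: 10.98
tcp_pos: [0.6131, 0.2513, 0.2309]
tcp_rot: [0.0, 0.706, 0.708, 0.001]
contact_force: [-0.3, -2.3, -0.3]
finger_gap: 0.376
grip_force: 60.5
time: 11.6
tcp_pos: [0.6128, 0.2478, 0.1817]
tcp_rot: [0.0, 0.707, 0.707, -0.0]
contact_force: [0.2, 0.4, -0.8]
finger_gap: 0.375
grip_force: 60.5
t 11.65 tcp [0.6129 0.2479 0.1818] yaw -0.0 gap 0.377 grip 60.5 F [-0.1  0.1 -0. ]
d cm [0.21 0.11 0.28] turn [ 0.  0. -0.]
```

View pics/wrist5.png

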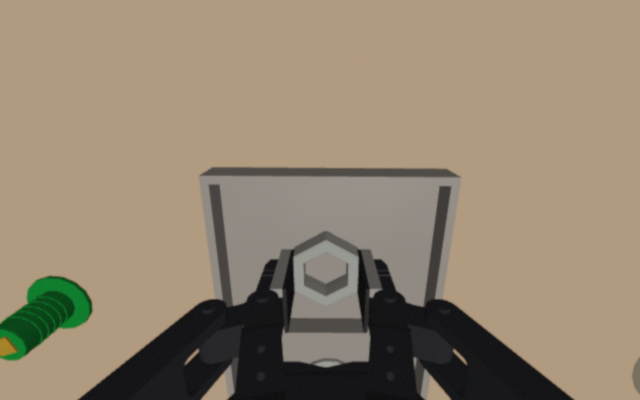

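The nut sits level between the pads at (327,270), inside the free compartment. I lower it, release and leave for the handle.

```bash
python3 -m crank '[{"fingers":1,"dx":0,"dy":0,"dz":0.1,"ax":0,"ay":0,"az":0},{"fingers":1,"dx":0,"dy":0,"dz":0.2,"ax":0,"ay":0,"az":0},{"fingers":1,"dx":0,"dy":0,"dz":0.3,"ax":0,"ay":0,"az":0},{"fingers":1,"dx":0,"dy":0,"dz":0.32,"ax":0,"ay":0,"az":0},{"fingers":1,"dx":0,"dy":0,"dz":0.32,"ax":0,"ay":0,"az":0}]'; python3 -m crank '[{"fingers":0,"dx":0,"dy":0,"dz":0,"ax":0,"ay":0,"az":0},{"fingers":-0.15,"dx":0,"dy":0,"dz":0,"ax":0,"ay":0,"az":0},{"fingers":-0.15,"dx":0,"dy":0,"dz":-0.5,"ax":0,"ay":0,"az":0},{"fingers":-0.15,"dx":0,"dy":0,"dz":-3,"ax":0,"ay":0,"az":0},{"fingers":-0.15,"dx":0,"dy":0,"dz":-8,"ax":0,"ay":0,"az":0}]'; python3 go.py .431 -.11 .26 -62
```

```text
time: 12.28
tcp_pos: [0.6129, 0.2481, 0.1796]
tcp_rot: [-0.0, 0.707, 0.707, 0.0]
contact_force: [-6.0, -1.9, 15.4]
finger_gap: 0.374
grip_force: 62.3
time: 12.9
tcp_pos: [0.6122, 0.2479, 0.258]
tcp_rot: [-0.0, 0.707, 0.707, -0.002]
contact_force: [-0.2, -0.1, 1.5]
finger_gap: 0.576
grip_force: 0.0
t 12.9 tcp [0.6122 0.2479 0.258 ] yaw -0.0 gap 0.576 grip 0.0 F [-0.2 -0.1  1.5]
d cm [-35.79 -18.12  -0.09] turn [-0.002  0.003  1.082]
```

```bash
python3 -m crank '[{"fingers":0,"dx":-4,"dy":-2,"dz":0,"ax":0,"ay":0,"az":0.12},{"fingers":0,"dx":-9.5,"dy":-4.8,"dz":0,"ax":0,"ay":0,"az":0.28},{"fingers":0,"dx":-15,"dy":-7.6,"dz":0,"ax":0,"ay":0,"az":0.44},{"fingers":0,"dx":-20.5,"dy":-10.4,"dz":0,"ax":0,"ay":0,"az":0.6},{"fingers":0,"dx":-26,"dy":-13.2,"dz":0,"ax":0,"ay":0,"az":0.76}]'; python3 go.py .431 -.11 .26 -62
```

```text
time: 13.52
tcp_pos: [0.4797, -0.0135, 0.259]
tcp_rot: [-0.0, 0.92, 0.392, 0.0]
contact_force: [1.3, -0.8, 0.6]
finger_gap: 0.499
grip_force: 0.0
t 13.53 tcp [ 0.4797 -0.0135  0.259 ] yaw -43.8 gap 0.499 grip 0.0 F [ 1.3 -0.8  0.6]
d cm [-10.33   3.17  -0.11] turn [ 0.    -0.001  0.317]
```

```bash
python3 -m crank '[{"fingers":0,"dx":-4,"dy":1.2,"dz":0,"ax":0,"ay":0,"az":0.12},{"fingers":0,"dx":-7.5,"dy":2.3,"dz":0,"ax":0,"ay":0,"az":0.23},{"fingers":0,"dx":-9.7,"dy":3,"dz":0,"ax":0,"ay":0,"az":0.3},{"fingers":0,"dx":-10.2,"dy":3.2,"dz":0,"ax":0,"ay":0,"az":0.317},{"fingers":0,"dx":-10.2,"dy":3.2,"dz":0,"ax":0,"ay":0,"az":0.317}]'; python3 seg.py 6 .022 .04 .37 .49 -.17 -.05;  python3 go.py .431 -.104 .19 -62.4
```

```text
time: 14.15
tcp_pos: [0.4342, -0.1074, 0.2586]
tcp_rot: [0.0, 0.969, 0.245, 0.0]
contact_force: [0.4, -0.0, 0.0]
finger_gap: 0.5
grip_force: 0.0
2215 px 321.0 222.0 rect [ 430.5 -105.2] [84.3 14. ] 29.5
narrow dirs [(120, 14.5), (118, 15.6), (122, 17.1), (116, 18.3), (124, 19.7), (114, 21.1), (126, 22.5), (112, 23.8), (128, 25.2)]
t 14.2 tcp [ 0.4342 -0.1071  0.2585] yaw -61.6 gap 0.5 grip 0.0 F [-0.3 -0.3  0.4]
d cm [-0.14 -0.43  6.85] turn [ 0.    -0.     0.014]
```

View pics/wrist6.png

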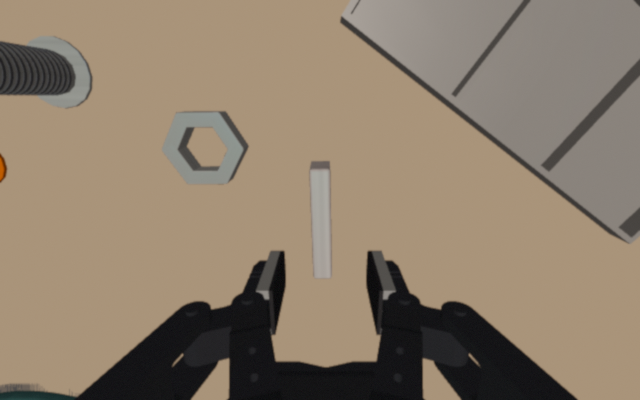

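The handle is upright at (321,220), its bar lying along the image's vertical, midway between the fingers. The large nut is at (205,150).

```bash
python3 go.py .4305 -.1052 .184 -60.5
```

```text
t 14.2 tcp [ 0.4342 -0.1071  0.2585] yaw -61.6 gap 0.5 grip 0.0 F [-0.3 -0.3  0.4]
d cm [-0.24 -0.35  7.45] turn [ 0.    -0.    -0.019]
```

```bash
python3 -m crank '[{"fingers":0,"dx":-0.2,"dy":-0.35,"dz":1.5,"ax":0,"ay":0,"az":-0.02},{"fingers":0,"dx":-0.24,"dy":-0.35,"dz":4.5,"ax":0,"ay":0,"az":-0.02},{"fingers":0,"dx":-0.24,"dy":-0.35,"dz":7,"ax":0,"ay":0,"az":-0.02},{"fingers":0,"dx":-0.24,"dy":-0.35,"dz":7.4,"ax":0,"ay":0,"az":-0.02},{"fingers":0,"dx":-0.24,"dy":-0.35,"dz":7.4,"ax":0,"ay":0,"az":-0.02}]'; python3 -m crank '[{"fingers":0.4,"dx":0,"dy":0,"dz":0,"ax":0,"ay":0,"az":0},{"fingers":1,"dx":0,"dy":0,"dz":0,"ax":0,"ay":0,"az":0},{"fingers":1,"dx":0,"dy":0,"dz":0,"ax":0,"ay":0,"az":0},{"fingers":1,"dx":0,"dy":0,"dz":0,"ax":0,"ay":0,"az":0},{"fingers":1,"dx":0,"dy":0,"dz":0,"ax":0,"ay":0,"az":0}]'; python3 go.py .588 -.283 .25 -96
```

```text
time: 14.82
tcp_pos: [0.4303, -0.1057, 0.1849]
tcp_rot: [0.0, 0.967, 0.255, 0.0]
contact_force: [1.1, 0.2, 0.3]
finger_gap: 0.501
grip_force: 0.0
time: 15.45
tcp_pos: [0.4302, -0.1059, 0.1853]
tcp_rot: [0.0, 0.967, 0.254, 0.001]
contact_force: [-2.7, 0.9, 12.9]
finger_gap: 0.146
grip_force: 58.4
t 15.45 tcp [ 0.4302 -0.1059  0.1853] yaw -60.5 gap 0.146 grip 58.4 F [-2.7  0.9 12.9]
d cm [ 5.04 23.18 -6.45] turn [-0.    -0.001  0.619]
```

```bash
python3 -m crank '[{"fingers":1,"dx":0,"dy":0,"dz":-1.5,"ax":0,"ay":0,"az":0},{"fingers":1,"dx":0,"dy":0,"dz":-4.5,"ax":0,"ay":0,"az":0.05},{"fingers":1,"dx":0.4,"dy":2,"dz":-7,"ax":0,"ay":0,"az":0.15},{"fingers":1,"dx":1.3,"dy":6,"dz":-7.5,"ax":0,"ay":0,"az":0.28},{"fingers":1,"dx":2.3,"dy":10.5,"dz":-7.5,"ax":0,"ay":0,"az":0.42}]'; python3 - <<'E'
from h import *
c=grab("wrist",7); W=world(c)
m=(W[...,2]>.0135)&(W[...,2]<.022)&(W[...,0]>.5)&(W[...,0]<.72)&(W[...,1]>-.38)&(W[...,1]<-.02)&(c["d"]>0)
s=load("pics/scene0.npz"); S=world(s); n=np.zeros((400,640),bool); n[148:245,188:280]=1
n&=(S[...,2]>.012)&(S[...,2]<.024)
for p in (W[m],S[n]):
    r=cv2.minAreaRect((p[:,:2]*1000).astype(np.float32)); print(len(p),r)
E
python3 go.py .588 -.283 .25 -96
```

```text
time: 16.08
tcp_pos: [0.5026, -0.1864, 0.2614]
tcp_rot: [-0.0, 0.999, 0.045, 0.001]
contact_force: [0.3, 1.0, 0.9]
finger_gap: 0.149
grip_force: 59.1
8780 ((597.896484375, -194.06138610839844), (273.00665283203125, 118.6440658569336), 84.12300109863281)
800 ((596.9195556640625, -194.8306121826172), (277.6166076660156, 119.18914031982422), 83.85748291015625)
t 16.12 tcp [ 0.5052 -0.1902  0.2616] yaw -85.3 gap 0.148 grip 59.1 F [-2.9  0.4 -0.1]
d cm [7.5  9.92 1.23] turn [ 0.003 -0.004  0.186]
```

View pics/wrist7.png

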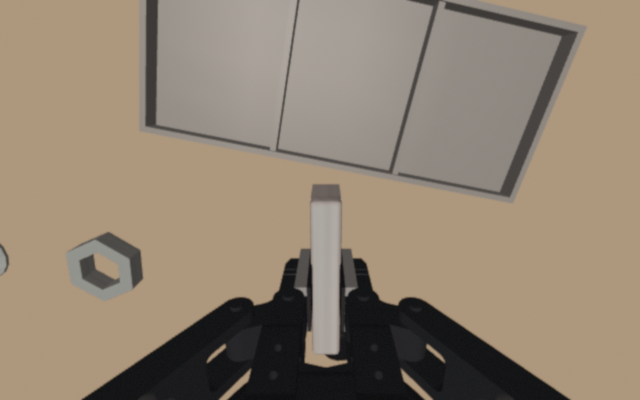

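The handle is held straight at (325,270), and the whole of tray_three is visible. The tray is at (0.598,-0.194), its long axis at 84.1°, with plausible dimensions of 273x119.

```bash
python3 -m crank '[{"fingers":1,"dx":2.5,"dy":3,"dz":0,"ax":0,"ay":0,"az":0.06},{"fingers":1,"dx":5.5,"dy":7,"dz":0,"ax":0,"ay":0,"az":0.14},{"fingers":1,"dx":7.2,"dy":9.4,"dz":0.3,"ax":0,"ay":0,"az":0.18},{"fingers":1,"dx":7.4,"dy":9.7,"dz":1,"ax":0,"ay":0,"az":0.187},{"fingers":1,"dx":7.4,"dy":9.7,"dz":1.2,"ax":0,"ay":0,"az":0.187}]'; python3 go.py .589 -.2825 .20 -96 
```

```text
time: 16.75
tcp_pos: [0.5839, -0.2753, 0.2476]
tcp_rot: [0.0, 0.999, -0.046, -0.0]
contact_force: [-0.2, 0.1, -1.1]
finger_gap: 0.145
grip_force: 59.1
t 16.75 tcp [ 0.5839 -0.2753  0.2476] yaw -95.3 gap 0.145 grip 59.1 F [-0.2  0.1 -1.1]
d cm [0.57 0.67 4.76] turn [0.    0.001 0.012]
```

```bash
python3 -m crank '[{"fingers":1,"dx":0.3,"dy":0.4,"dz":1,"ax":0,"ay":0,"az":0.01},{"fingers":1,"dx":0.55,"dy":0.67,"dz":3,"ax":0,"ay":0,"az":0.012},{"fingers":1,"dx":0.55,"dy":0.67,"dz":4.8,"ax":0,"ay":0,"az":0.012},{"fingers":1,"dx":0.55,"dy":0.67,"dz":5.4,"ax":0,"ay":0,"az":0.012},{"fingers":1,"dx":0.55,"dy":0.67,"dz":5.6,"ax":0,"ay":0,"az":0.012}]'; python3 -m crank '[{"fingers":1,"dx":0,"dy":0,"dz":0.1,"ax":0,"ay":0,"az":0},{"fingers":1,"dx":0,"dy":0,"dz":0.2,"ax":0,"ay":0,"az":0},{"fingers":1,"dx":0,"dy":0,"dz":0.3,"ax":0,"ay":0,"az":0},{"fingers":1,"dx":0,"dy":0,"dz":0.35,"ax":0,"ay":0,"az":0},{"fingers":1,"dx":0,"dy":0,"dz":0.35,"ax":0,"ay":0,"az":0}]'
```

```text
time: 17.38
tcp_pos: [0.589, -0.2829, 0.1911]
tcp_rot: [0.0, 0.999, -0.053, -0.0]
contact_force: [-0.0, -0.4, -0.4]
finger_gap: 0.148
grip_force: 59.1
time: 18.0
tcp_pos: [0.5893, -0.2832, 0.1894]
tcp_rot: [-0.0, 0.999, -0.053, 0.001]
contact_force: [-6.3, 4.4, 18.2]
finger_gap: 0.15
grip_force: 61.5
```

```bash
python3 -m crank '[{"fingers":0.4,"dx":0,"dy":0,"dz":-0.1,"ax":0,"ay":0,"az":0},{"fingers":0.3,"dx":0,"dy":0,"dz":-0.1,"ax":0,"ay":0,"az":0},{"fingers":0.3,"dx":0,"dy":0,"dz":-0.1,"ax":0,"ay":0,"az":0},{"fingers":0.3,"dx":0,"dy":0,"dz":-2,"ax":0,"ay":0,"az":0},{"fingers":0.3,"dx":0,"dy":0,"dz":-7,"ax":0,"ay":0,"az":0}]'; python3 go.py .437 -.012 .26 -30
```

```text
time: 18.62
tcp_pos: [0.5887, -0.2827, 0.2582]
tcp_rot: [-0.0, 0.999, -0.053, -0.001]
contact_force: [0.5, 0.3, -0.3]
finger_gap: 0.35
grip_force: 0.0
t 18.62 tcp [ 0.5887 -0.2827  0.2582] yaw -96.0 gap 0.35 grip 0.0 F [ 0.5  0.3 -0.3]
d cm [-17.94 -25.32  -0.12] turn [-0.002  0.002 -1.153]
```

```bash
python3 -m crank '[{"fingers":-0.5,"dx":-2,"dy":-2.8,"dz":-0.5,"ax":0,"ay":0,"az":-0.13},{"fingers":-0.5,"dx":-5,"dy":-7,"dz":-0.5,"ax":0,"ay":0,"az":-0.3},{"fingers":-0.5,"dx":-8.2,"dy":-11.6,"dz":-0.5,"ax":0,"ay":0,"az":-0.47},{"fingers":-0.5,"dx":-11.4,"dy":-16.1,"dz":-0.5,"ax":0,"ay":0,"az":-0.64},{"fingers":-0.5,"dx":-14.5,"dy":-20.5,"dz":-0.5,"ax":0,"ay":0,"az":-0.81}]'; python3 go.py .437 -.012 .26 -30
```

```text
time: 19.25
tcp_pos: [0.4656, -0.0626, 0.264]
tcp_rot: [-0.0, 0.938, 0.348, 0.001]
contact_force: [1.0, 0.8, -0.4]
finger_gap: 0.748
grip_force: 0.0
t 19.25 tcp [ 0.4656 -0.0626  0.264 ] yaw -49.3 gap 0.748 grip 0.0 F [ 1.   0.8 -0.4]
d cm [ 1.13 -5.7   0.4 ] turn [ 0.001 -0.001 -0.337]
```

```bash
python3 -m crank '[{"fingers":-0.5,"dx":0.4,"dy":-2.4,"dz":0,"ax":0,"ay":0,"az":-0.13},{"fingers":-0.5,"dx":0.8,"dy":-4.2,"dz":0.2,"ax":0,"ay":0,"az":-0.24},{"fingers":-0.5,"dx":1,"dy":-5.2,"dz":0.4,"ax":0,"ay":0,"az":-0.31},{"fingers":-0.5,"dx":1.1,"dy":-5.5,"dz":0.4,"ax":0,"ay":0,"az":-0.335},{"fingers":-0.5,"dx":1.1,"dy":-5.5,"dz":0.4,"ax":0,"ay":0,"az":-0.335}]'; python3 seg.py 8 .010 .02 .39 .49 -.055 .045;  python3 go.py .437 -.0075 .177 -30
```

```text
time: 19.88
tcp_pos: [0.4395, -0.0151, 0.2596]
tcp_rot: [0.0, 0.868, 0.496, 0.0]
contact_force: [-0.3, -0.4, -0.4]
finger_gap: 0.748
grip_force: 0.0
2523 px 318.0 207.0 rect [437.3  -7.5] [56.4 49.9] 59.3
narrow dirs [(150, 50.0), (148, 50.2), (88, 50.2), (28, 50.5), (90, 50.5), (152, 50.7), (86, 50.8), (30, 50.8), (146, 50.9)]
t 19.93 tcp [ 0.4395 -0.0152  0.2594] yaw -30.5 gap 0.746 grip 0.0 F [-0.2  0.2 -0.1]
d cm [ 0.53 -0.61  8.24] turn [ 0.001 -0.    -0.009]
```

View pics/wrist8.png

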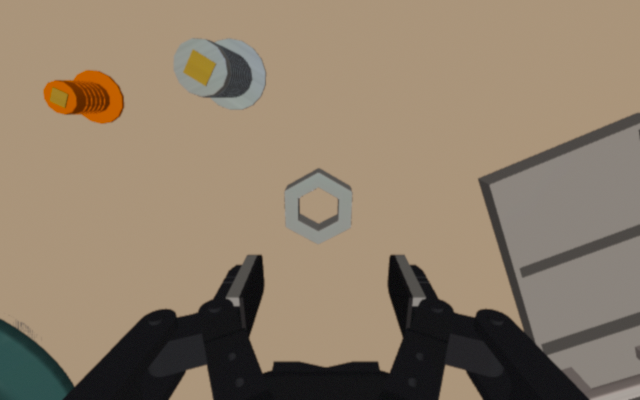

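The nut at (318,206) has its flats facing the fingers. The long lock is at (215,70), well clear.

```bash
python3 -m crank '[{"fingers":-0.5,"dx":0.3,"dy":-0.4,"dz":1.5,"ax":0,"ay":0,"az":0},{"fingers":-0.5,"dx":0.53,"dy":-0.58,"dz":4.5,"ax":0,"ay":0,"az":0},{"fingers":-0.5,"dx":0.53,"dy":-0.58,"dz":7.5,"ax":0,"ay":0,"az":0},{"fingers":-0.5,"dx":0.53,"dy":-0.58,"dz":8.4,"ax":0,"ay":0,"az":0},{"fingers":-0.5,"dx":0.53,"dy":-0.58,"dz":8.4,"ax":0,"ay":0,"az":0}]'; python3 -m crank '[{"fingers":-0.3,"dx":0,"dy":0,"dz":0,"ax":0,"ay":0,"az":0},{"fingers":1,"dx":0,"dy":0,"dz":0,"ax":0,"ay":0,"az":0},{"fingers":1,"dx":0,"dy":0,"dz":0,"ax":0,"ay":0,"az":0},{"fingers":1,"dx":0,"dy":0,"dz":0,"ax":0,"ay":0,"az":0},{"fingers":1,"dx":0,"dy":0,"dz":0,"ax":0,"ay":0,"az":0}]'; python3 go.py .598 -.194 .25 -6
```

```text
time: 20.55
tcp_pos: [0.4368, -0.0076, 0.1747]
tcp_rot: [-0.0, 0.868, 0.496, -0.001]
contact_force: [0.2, 0.0, 0.3]
finger_gap: 0.75
grip_force: 0.0
time: 21.18
tcp_pos: [0.4372, -0.0073, 0.1761]
tcp_rot: [0.0, 0.868, 0.497, 0.001]
contact_force: [-2.9, -0.6, 12.9]
finger_gap: 0.57
grip_force: 59.6
t 21.18 tcp [ 0.4372 -0.0073  0.1761] yaw -30.4 gap 0.57 grip 59.6 F [-2.9 -0.6 12.9]
d cm [-7.93 23.33 -7.38] turn [ 0.001 -0.001 -0.427]
```

```bash
python3 -m crank '[{"fingers":1,"dx":0,"dy":0,"dz":-1.5,"ax":0,"ay":0,"az":0},{"fingers":1,"dx":0,"dy":0,"dz":-4.5,"ax":0,"ay":0,"az":-0.05},{"fingers":1,"dx":-0.8,"dy":2,"dz":-7,"ax":0,"ay":0,"az":-0.15},{"fingers":1,"dx":-2.2,"dy":6,"dz":-7.5,"ax":0,"ay":0,"az":-0.25},{"fingers":1,"dx":-3.9,"dy":11.5,"dz":-7.5,"ax":0,"ay":0,"az":-0.36}]'; python3 go.py .598 -.194 .25 -6
```

```text
time: 21.8
tcp_pos: [0.5172, -0.0992, 0.2521]
tcp_rot: [0.0, 0.763, 0.646, 0.001]
contact_force: [-0.2, 0.2, -1.1]
finger_gap: 0.563
grip_force: 64.0
t 21.8 tcp [ 0.5172 -0.0992  0.2521] yaw -9.5 gap 0.563 grip 64.0 F [-0.2  0.2 -1.1]
d cm [-8.02  9.53  0.22] turn [ 0.002 -0.001 -0.061]
```

```bash
python3 -m crank '[{"fingers":1,"dx":-3.2,"dy":4,"dz":0,"ax":0,"ay":0,"az":-0.03},{"fingers":1,"dx":-6,"dy":7.2,"dz":0,"ax":0,"ay":0,"az":-0.06},{"fingers":1,"dx":-7.6,"dy":9,"dz":0.5,"ax":0,"ay":0,"az":-0.06},{"fingers":1,"dx":-7.8,"dy":9.2,"dz":2,"ax":0,"ay":0,"az":-0.06},{"fingers":1,"dx":-7.8,"dy":9.2,"dz":3.5,"ax":0,"ay":0,"az":-0.06}]'; python3 -c "
from h import *
grab('wrist',9)"; python3 go.py .598 -.194 .183 -6
```

```text
time: 22.42
tcp_pos: [0.5934, -0.191, 0.2147]
tcp_rot: [-0.0, 0.745, 0.667, -0.0]
contact_force: [-0.5, 0.2, -1.2]
finger_gap: 0.566
grip_force: 64.0
t 22.48 tcp [ 0.5928 -0.1905  0.2126] yaw -6.3 gap 0.564 grip 63.9 F [-1.7  1.6 -3.5]
d cm [-0.3   0.56  2.96] turn [-0.003 -0.    -0.006]
```

View pics/wrist9.png

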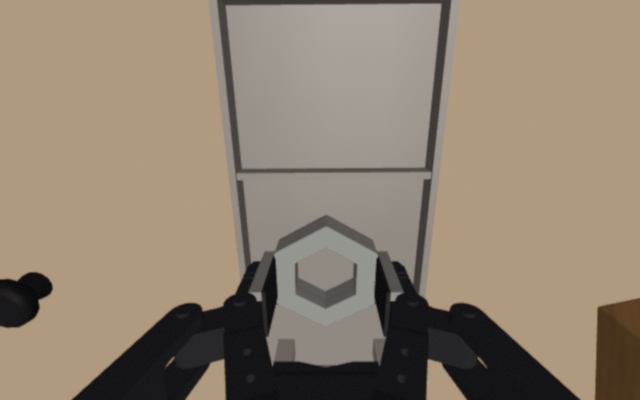

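The nut is held level at (326,270) over the middle compartment, clear of the divider at row 172. Lowering it now.

```bash
python3 -m crank '[{"fingers":1,"dx":-0.2,"dy":0.4,"dz":0,"ax":0,"ay":0,"az":0},{"fingers":1,"dx":-0.3,"dy":0.5,"dz":1,"ax":0,"ay":0,"az":0},{"fingers":1,"dx":-0.3,"dy":0.5,"dz":2.2,"ax":0,"ay":0,"az":0},{"fingers":1,"dx":-0.3,"dy":0.5,"dz":2.8,"ax":0,"ay":0,"az":0},{"fingers":1,"dx":-0.3,"dy":0.5,"dz":2.9,"ax":0,"ay":0,"az":0}]'; python3 -m crank '[{"fingers":1,"dx":0,"dy":0,"dz":0.1,"ax":0,"ay":0,"az":0},{"fingers":1,"dx":0,"dy":0,"dz":0.2,"ax":0,"ay":0,"az":0},{"fingers":1,"dx":0,"dy":0,"dz":0.3,"ax":0,"ay":0,"az":0},{"fingers":1,"dx":0,"dy":0,"dz":0.35,"ax":0,"ay":0,"az":0},{"fingers":1,"dx":0,"dy":0,"dz":0.35,"ax":0,"ay":0,"az":0}]'
```

```text
time: 23.1
tcp_pos: [0.5982, -0.1952, 0.1854]
tcp_rot: [-0.0, 0.745, 0.667, -0.0]
contact_force: [-0.5, 0.0, -1.5]
finger_gap: 0.565
grip_force: 64.0
time: 23.72
tcp_pos: [0.5984, -0.1952, 0.1825]
tcp_rot: [0.0, 0.745, 0.667, -0.0]
contact_force: [-0.4, 0.3, -1.6]
finger_gap: 0.565
grip_force: 64.0
```

```bash
python3 -m crank '[{"fingers":1,"dx":0,"dy":0,"dz":0.1,"ax":0,"ay":0,"az":0},{"fingers":1,"dx":0,"dy":0,"dz":0.18,"ax":0,"ay":0,"az":0},{"fingers":1,"dx":0,"dy":0,"dz":0.26,"ax":0,"ay":0,"az":0},{"fingers":1,"dx":0,"dy":0,"dz":0.32,"ax":0,"ay":0,"az":0},{"fingers":1,"dx":0,"dy":0,"dz":0.32,"ax":0,"ay":0,"az":0}]'
```

```text
time: 24.35
tcp_pos: [0.5983, -0.1954, 0.1802]
tcp_rot: [-0.0, 0.745, 0.667, 0.0]
contact_force: [-7.0, 3.2, 15.9]
finger_gap: 0.565
grip_force: 65.9
```

```bash
python3 -m crank '[{"fingers":-0.4,"dx":0,"dy":0,"dz":-0.1,"ax":0,"ay":0,"az":0},{"fingers":-0.4,"dx":0,"dy":0,"dz":-0.1,"ax":0,"ay":0,"az":0},{"fingers":-0.4,"dx":0,"dy":0,"dz":-0.5,"ax":0,"ay":0,"az":0},{"fingers":-0.4,"dx":0,"dy":0,"dz":-4,"ax":0,"ay":0,"az":0},{"fingers":-0.4,"dx":0,"dy":0,"dz":-9.5,"ax":0,"ay":0,"az":0}]'; python3 go.py .434 .09 .30 0
```

```text
time: 24.98
tcp_pos: [0.5979, -0.195, 0.2744]
tcp_rot: [-0.001, 0.745, 0.667, -0.001]
contact_force: [-0.0, 1.0, 0.7]
finger_gap: 0.701
grip_force: 0.0
t 24.98 tcp [ 0.5979 -0.195   0.2744] yaw -6.4 gap 0.701 grip 0.0 F [-0.   1.   0.7]
d cm [ 26.51 -19.46  -2.51] turn [-0.003 -0.    -0.111]
```

```bash
python3 -m crank '[{"fingers":-0.2,"dx":4,"dy":-3,"dz":-1.5,"ax":0,"ay":0,"az":-0.02},{"fingers":-0.2,"dx":9,"dy":-6.6,"dz":-2.5,"ax":0,"ay":0,"az":-0.05},{"fingers":-0.2,"dx":14,"dy":-10.2,"dz":-2.5,"ax":0,"ay":0,"az":-0.08},{"fingers":-0.2,"dx":19,"dy":-13.9,"dz":-2.5,"ax":0,"ay":0,"az":-0.11},{"fingers":-0.2,"dx":23.5,"dy":-17.2,"dz":-2.5,"ax":0,"ay":0,"az":-0.11}]';python3 -m crank '[{"fingers":-0.2,"dx":2.4,"dy":-1.7,"dz":0,"ax":0,"ay":0,"az":0},{"fingers":-0.2,"dx":3,"dy":-2.2,"dz":0,"ax":0,"ay":0,"az":0},{"fingers":-0.2,"dx":3,"dy":-2.2,"dz":0,"ax":0,"ay":0,"az":0},{"fingers":-0.2,"dx":3,"dy":-2.2,"dz":0,"ax":0,"ay":0,"az":0},{"fingers":-0.2,"dx":3,"dy":-2.2,"dz":0,"ax":0,"ay":0,"az":0}]'; python3 seg.py 10 .054 .066 .38 .49 .05 .15; python3 go.py .4345 .102 .188 0
```

```text
time: 25.6
tcp_pos: [0.4521, 0.0591, 0.2996]
tcp_rot: [0.0, 0.707, 0.707, 0.0]
contact_force: [0.9, 0.5, -0.2]
finger_gap: 0.603
grip_force: 0.0
time: 26.22
tcp_pos: [0.4319, 0.0866, 0.2993]
tcp_rot: [0.0, 0.708, 0.706, -0.0]
contact_force: [0.3, 0.5, 0.2]
finger_gap: 0.597
grip_force: 0.0
1131 px 328.0 196.0 rect [434.4 102.8] [27.2 27. ] 88.9
narrow dirs [(0, 27.0), (2, 27.0), (178, 27.0), (124, 27.1), (126, 27.1), (128, 27.1), (122, 27.2), (130, 27.2), (176, 27.2)]
t 26.27 tcp [0.4318 0.0868 0.2993] yaw -0.1 gap 0.603 grip 0.0 F [-0.5 -0.8  0.3]
d cm [ 1.53  0.27 11.13] turn [ 0.     0.    -0.002]
```

The lock's top is a 27 mm circle centred at (0.4344,0.1025), which fits. Move over it, then down and grip.

```bash
python3 -m crank '[{"fingers":-0.2,"dx":1,"dy":0.2,"dz":0.5,"ax":0,"ay":0,"az":0},{"fingers":-0.2,"dx":1.57,"dy":0.26,"dz":2,"ax":0,"ay":0,"az":0},{"fingers":-0.2,"dx":1.57,"dy":0.26,"dz":6,"ax":0,"ay":0,"az":0},{"fingers":-0.2,"dx":1.57,"dy":0.26,"dz":10,"ax":0,"ay":0,"az":0},{"fingers":-0.2,"dx":1.57,"dy":0.26,"dz":11.1,"ax":0,"ay":0,"az":0}]'; python3 -m crank '[{"fingers":0,"dx":0,"dy":0,"dz":0,"ax":0,"ay":0,"az":0},{"fingers":0.2,"dx":0,"dy":0,"dz":0,"ax":0,"ay":0,"az":0},{"fingers":1,"dx":0,"dy":0,"dz":0,"ax":0,"ay":0,"az":0},{"fingers":1,"dx":0,"dy":0,"dz":0,"ax":0,"ay":0,"az":0},{"fingers":1,"dx":0,"dy":0,"dz":0,"ax":0,"ay":0,"az":0}]'; python3 go.py .607 -.1055 .27 -6
```

```text
time: 26.9
tcp_pos: [0.4333, 0.103, 0.1859]
tcp_rot: [-0.001, 0.707, 0.707, -0.002]
contact_force: [0.2, 0.1, -0.1]
finger_gap: 0.597
grip_force: 0.0
time: 27.52
tcp_pos: [0.4345, 0.1033, 0.1895]
tcp_rot: [0.0, 0.707, 0.707, 0.001]
contact_force: [-0.5, -1.0, 8.0]
finger_gap: 0.316
grip_force: 58.4
t 27.52 tcp [0.4345 0.1033 0.1895] yaw -0.1 gap 0.316 grip 58.4 F [-0.5 -1.   8. ]
d cm [-20.85  17.28  -8.03] turn [ 0.002 -0.001  0.104]
```

```bash
python3 -m crank '[{"fingers":1,"dx":0,"dy":0,"dz":-1.5,"ax":0,"ay":0,"az":0},{"fingers":1,"dx":0,"dy":0,"dz":-4.5,"ax":0,"ay":0,"az":0},{"fingers":1,"dx":-1.5,"dy":1.2,"dz":-7.5,"ax":0,"ay":0,"az":0.02},{"fingers":1,"dx":-4.5,"dy":3.7,"dz":-8,"ax":0,"ay":0,"az":0.04},{"fingers":1,"dx":-8.5,"dy":7,"dz":-8,"ax":0,"ay":0,"az":0.06}]'; python3 -m crank '[{"fingers":1,"dx":-4,"dy":3.3,"dz":0,"ax":0,"ay":0,"az":0.01},{"fingers":1,"dx":-8,"dy":6.4,"dz":0,"ax":0,"ay":0,"az":0.03},{"fingers":1,"dx":-11,"dy":8.7,"dz":0,"ax":0,"ay":0,"az":0.04},{"fingers":1,"dx":-12.5,"dy":9.6,"dz":0.5,"ax":0,"ay":0,"az":0.04},{"fingers":1,"dx":-12.8,"dy":9.6,"dz":2,"ax":0,"ay":0,"az":0.04}]'; python3 go.py .607 -.1055 .195 -6
```

```text
time: 28.15
tcp_pos: [0.5047, 0.018, 0.2706]
tcp_rot: [0.0, 0.728, 0.686, 0.001]
contact_force: [0.6, 1.4, -1.1]
finger_gap: 0.313
grip_force: 59.2
time: 28.78
tcp_pos: [0.5921, -0.116, 0.2489]
tcp_rot: [0.001, 0.742, 0.67, 0.0]
contact_force: [0.5, 0.2, -2.4]
finger_gap: 0.311
grip_force: 59.3
t 28.77 tcp [ 0.5921 -0.116   0.2489] yaw -5.8 gap 0.311 grip 59.3 F [ 0.5  0.2 -2.4]
d cm [1.19 1.37 5.39] turn [0.002 0.    0.003]
```

```bash
python3 -m crank '[{"fingers":1,"dx":0.6,"dy":0.7,"dz":0,"ax":0,"ay":0,"az":0},{"fingers":1,"dx":1.2,"dy":1.3,"dz":1,"ax":0,"ay":0,"az":0},{"fingers":1,"dx":1.2,"dy":1.3,"dz":3,"ax":0,"ay":0,"az":0},{"fingers":1,"dx":1.2,"dy":1.3,"dz":4.8,"ax":0,"ay":0,"az":0},{"fingers":1,"dx":1.2,"dy":1.3,"dz":5.2,"ax":0,"ay":0,"az":0}]'; python3 -m crank '[{"fingers":1,"dx":0,"dy":0,"dz":0.1,"ax":0,"ay":0,"az":0},{"fingers":1,"dx":0,"dy":0,"dz":0.2,"ax":0,"ay":0,"az":0},{"fingers":1,"dx":0,"dy":0,"dz":0.3,"ax":0,"ay":0,"az":0},{"fingers":1,"dx":0,"dy":0,"dz":0.3,"ax":0,"ay":0,"az":0},{"fingers":1,"dx":0,"dy":0,"dz":0.3,"ax":0,"ay":0,"az":0}]'; python3 go.py
```

```text
time: 29.4
tcp_pos: [0.6055, -0.105, 0.1944]
tcp_rot: [-0.001, 0.742, 0.67, -0.001]
contact_force: [0.6, 0.2, -0.8]
finger_gap: 0.313
grip_force: 59.3
time: 30.02
tcp_pos: [0.6063, -0.105, 0.1937]
tcp_rot: [0.0, 0.742, 0.671, 0.0]
contact_force: [-0.1, 1.2, 1.1]
finger_gap: 0.314
grip_force: 59.5
t 30.02 tcp [ 0.6063 -0.105   0.1937] yaw -5.8 gap 0.314 grip 59.5 F [-0.1  1.2  1.1]
```

Contact is just starting: the force has changed sign and z matches. I press down 1 mm more, release, lift well clear, and check everything with the scene camera.

```bash
python3 -m crank '[{"fingers":1,"dx":0,"dy":0,"dz":0.05,"ax":0,"ay":0,"az":0},{"fingers":1,"dx":0,"dy":0,"dz":0.1,"ax":0,"ay":0,"az":0},{"fingers":1,"dx":0,"dy":0,"dz":0.12,"ax":0,"ay":0,"az":0},{"fingers":1,"dx":0,"dy":0,"dz":0.12,"ax":0,"ay":0,"az":0},{"fingers":1,"dx":0,"dy":0,"dz":0.12,"ax":0,"ay":0,"az":0}]'; python3 -m crank '[{"fingers":0.2,"dx":0,"dy":0,"dz":0,"ax":0,"ay":0,"az":0},{"fingers":-0.2,"dx":0,"dy":0,"dz":0,"ax":0,"ay":0,"az":0},{"fingers":-0.2,"dx":0,"dy":0,"dz":0,"ax":0,"ay":0,"az":0},{"fingers":-0.2,"dx":0,"dy":0,"dz":-1,"ax":0,"ay":0,"az":0},{"fingers":-0.2,"dx":0,"dy":0,"dz":-5,"ax":0,"ay":0,"az":0}]';  python3 -m crank '[{"fingers":-0.2,"dx":0,"dy":0,"dz":-5,"ax":0,"ay":0,"az":0},{"fingers":-0.2,"dx":0,"dy":-3,"dz":-10,"ax":0,"ay":0,"az":0},{"fingers":-0.2,"dx":0,"dy":-8,"dz":-13,"ax":0,"ay":0,"az":0},{"fingers":-0.2,"dx":0,"dy":-14,"dz":-14,"ax":0,"ay":0,"az":0},{"fingers":-0.2,"dx":0,"dy":-19,"dz":-14,"ax":0,"ay":0,"az":0}]'; python3 - <<'E'
from h import *
c=grab("side",11); W=world(c); s=grab("scene",11)
S=world(s)
for nm,x,y,z0 in (("short",.614,.162,.03),("long",.606,-.105,.05),("nutS",.613,.248,.010),("nutL",.598,-.195,.012),("handle",.589,-.283,.024),("knob",.387,-.207,.015),("padlock",.336,.317,.01)):
    for V in (S,W):
        m=(abs(V[...,0]-x)<.045)&(abs(V[...,1]-y)<.038)&(V[...,2]>z0)&(V[...,2]<.08)
        p=V[m]
        if len(p)>3:
            print(nm,len(p),"mid",np.round((p.min(0)+p.max(0))/2,3),"top z",np.round(np.percentile(p[:,2],[50,95]),4))
a=s["p"][130:390,180:480,::-1]
cv2.imwrite("pics/crop11.png",cv2.resize(a,None,fx=2.2,fy=2.2,interpolation=cv2.INTER_CUBIC))
E
```

```text
time: 30.65
tcp_pos: [0.6063, -0.1051, 0.1936]
tcp_rot: [0.0, 0.742, 0.67, 0.0]
contact_force: [-9.1, 2.5, 24.8]
finger_gap: 0.314
grip_force: 61.4
time: 31.28
tcp_pos: [0.6056, -0.1049, 0.2416]
tcp_rot: [-0.001, 0.742, 0.67, -0.001]
contact_force: [0.7, 0.1, 0.5]
finger_gap: 0.604
grip_force: 0.0
time: 31.9
tcp_pos: [0.4152, -0.0859, 0.383]
tcp_rot: [0.0, 0.742, 0.67, 0.001]
contact_force: [0.4, -0.2, 0.6]
finger_gap: 0.601
grip_force: 0.0
short 94 mid [0.615 0.162 0.036] top z [0.0376 0.0402]
short 34 mid [0.613 0.161 0.034] top z [0.0369 0.0385]
long 135 mid [ 0.607 -0.106  0.059] top z [0.0633 0.0663]
long 124 mid [ 0.606 -0.106  0.058] top z [0.0621 0.0647]
nutS 191 mid [0.602 0.238 0.015] top z [0.0158 0.0181]
nutS 14 mid [0.617 0.237 0.014] top z [0.0143 0.0155]
nutL 248 mid [ 0.589 -0.2    0.018] top z [0.0198 0.0226]
nutL 292 mid [ 0.59  -0.2    0.017] top z [0.0187 0.0204]
handle 207 mid [ 0.588 -0.281  0.032] top z [0.0353 0.0381]
handle 286 mid [ 0.589 -0.283  0.031] top z [0.0345 0.0362]
knob 101 mid [ 0.386 -0.207  0.024] top z [0.027  0.0293]
knob 218 mid [ 0.387 -0.209  0.023] top z [0.0261 0.028 ]
padlock 411 mid [0.339 0.318 0.016] top z [0.0167 0.0195]
padlock 149 mid [0.337 0.316 0.015] top z [0.0166 0.0185]
```

View pics/crop11.png

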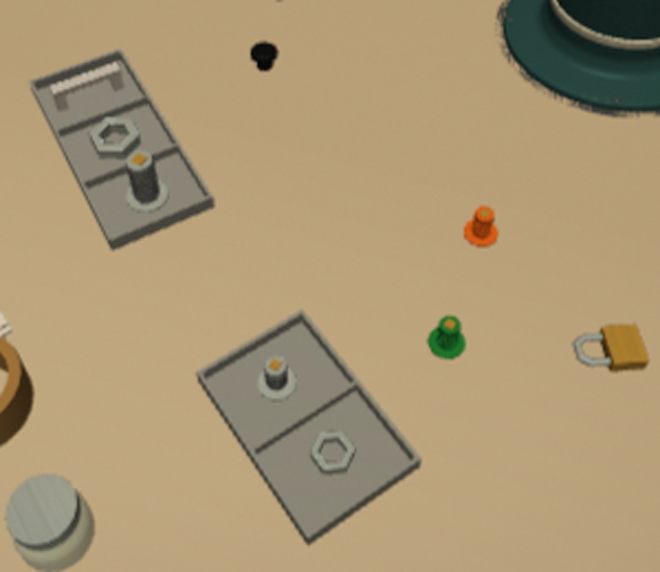

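View pics/side11.png

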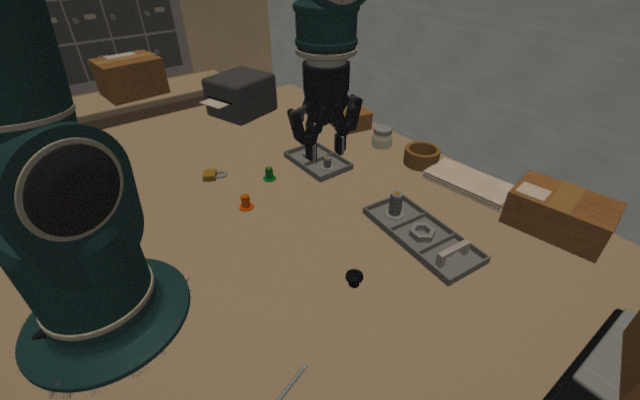

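The scene crop shows all five parts upright in separate compartments: handle (85,80), large nut (115,135), long lock (145,180), short lock (277,375) and small nut (333,450). Each part's top is at its own height plus the 4 mm floor. The padlock and knob have not moved, and both views show the gripper clear.

```bash
python3 -c "
from bench import bot
print(bot.finish_job())"
```

```text
the job is handed in; nothing more can be done
None
```

Job handed in at about 32 s of robot time: the last camera check showed all five parts upright on the floors of their own compartments and the padlock and spare knob unmoved, but the hand-in returned no verdict.

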